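# Clip the mixer rotor onto its spindle

### The job

One of the two small mixers on the bench has lost the spring clip that keeps its rotor disc on the spindle. Pick up the small spring clip by its upright tab (not the large one, which fits another machine) and push it sideways into the groove under that spindle's head until it snaps fully home around the spindle, then let go. The spindle stands on a soft rubber mount and gives way a little, so press gently, feeling for the snap, and leave all the other things on the bench where they are.

Things in the scene. Friction and masses are not known exactly. Their poses are not given: they have to be found in the camera images.
- clip: The small dark steel spring clip to fit, loose, flat on the light grey mat, tab upright; about 47 g. Plate 5 mm thick, 32 mm wide. Origin on the plate's underside at the centre of the open eye; x points out through the mouth, z up. The plate reaches 17 mm ahead (mouth tips) and 43 mm behind. When seated, the spindle's axis passes through this origin, against the solid back of the eye.
- clip_throat (a point): Mid-throat of the small clip, 6 mm ahead of its origin, half-way up the plate; axes as the clip's. The mouth is 24 mm wide at the tips and narrows to an 8 mm throat here between two sprung jaws. Forcing the throat over the 12 mm groove takes about 5 to 9 N; then it snaps past (the push drops sharply), and it takes about as much to pull it off again.
- clip_tab (a point): Point to grip on the small clip's upright tab, on the tab's middle line, 38 mm behind the clip's origin (clip -x) and 36 mm above the plate's underside. The tab is 10 mm thick along the clip's x, 20 mm wide along its y; its top is 14 mm above this point. Axes as the clip's.
- spindle: Spindle and rotor disc of the mixer that lacks its clip. Origin on the axis, on the upper face of the 140 mm disc, 70 mm above the bench; z up. The rotor stands on rubber: it yields sideways by 1.7 mm per newton and springs back, stops at 22 mm; it is rigid downwards. Contact forces between clip and spindle or disc adding up to over 25 N do damage; 12 N sideways is safe.
- groove (a point): Middle of the spindle's groove, on the axis, 3.5 mm above the disc face. The groove is 12 mm in diameter and 7 mm high, its floor is the disc face; over it is the spindle's head, 20 mm in diameter, 6 mm high, top 13 mm above the disc. The clip's plate enters from any side, lying on the disc (2 mm spare under the head).
- unit_open: Housing of that mixer, fixed: cream box 150 x 150 x 48 mm on the bench, origin at the centre of its underside, under the spindle at rest.
- unit_done: The other mixer, fixed and the same, whose clip is already fitted (its tab stands up beside the head). Nothing to do there. Origin at the centre of its underside.
- clip_large: Large clip of the same shape with a much wider eye (over 20 mm), loose on the mat: leave it. Origin under the centre of its eye, its tab 38 mm behind.
- washer: Loose steel washer, 28 mm across, 4 mm thick, on the mat: leave it.
- screwdriver: Loose screwdriver lying on the bench, 170 mm long: leave it.
- wash_bottle: Loose white bottle, 60 mm across, 130 mm tall: leave it.
- jar: Loose clear jar, 56 mm across, 70 mm tall: leave it.
- tube_rack: Loose blue tube rack, 80 x 160 x 35 mm: leave it.
- tip_box: Loose open red box, 90 x 120 x 50 mm: leave it.
- dish: Loose clear flat dish, 90 mm across, 14 mm high: leave it.
Mind the look-alikes: they are no part of the job. What is shaped like the clip but yellow is not meant.

How it is judged (in metres and radians):
On the way, in this order (a step that is already met when the one before it is completed fails the run):
1. the small clip is lifted clear of the mat (height (world z) of clip above 0.04 m), for 0.2 s.
2. the clip is snapped home in the groove (horizontal distance between clip and spindle below 0.002 m and z of clip in the frame of spindle between -0.0015 and 0.003 m and angle between the z axis of clip and the z axis of spindle, either way round below 0.08 rad), for 0.2 s.
At the end, for the whole second after the job is handed in: The small clip sits in the spindle's groove, lying on the disc: its eye within 2 mm of the spindle's axis, its underside between 1.5 mm below and 3 mm above the disc face, level with the disc within 0.08 rad, at rest (all of step 2 and linear speed of clip below 0.02 m/s); the robot touches nothing.
It fails at once if clip and spindle or disc press on one another with contact forces adding up to more than 25 N (contact force between clip and spindle above 25 N).
It fails at once if any of the other loose things on the bench is moved by more than 20 mm (distance of any of clip_large, washer, screwdriver, wash_bottle, jar, tube_rack, tip_box, dish from where it was at the start of the episode above 0.02 m).
It also fails if it takes over 48 s, if anything falls off the work surface, if the arm or the gripper's body presses on something with over 40 N, if the wrist force passes 120 N, or if a joint passes its speed limit or range.

### The arm

A 6-joint arm with a two-finger parallel gripper is mounted at the origin on the work surface. World frame = base frame: x ahead of the robot, y to its left, z up, the work surface at z = 0. Lengths are in mm, angles in rad, forces in N, time in s.
With the tool pointing down it reaches from about 400 to 925 mm from the base axis. Payload 12.5 kg.
Tool frame: the origin (TCP) lies on the mounting face of the last link; the fingertips stand 190 mm ahead of it and the grasp point (between the pads) lies 171 mm ahead of it (env.tcp_to_tips is the distance from the TCP to the fingertips, in mm); x points along the fingers, y is the direction in which the jaws open and shut, and the axes are right-handed (so a half turn about x gives the same grasp; the last joint's range is limited). The gripper opens to 95 mm and grips with 3 to 60 N. Pads are 20 mm wide; open, the fingers measure 119 mm over their backs; the gripper's body (75 mm by 180 mm) begins 59 mm behind the grasp point.
Start: joints at [-1.245, 0.491, 1.559, -0, 1.092, -0.106], TCP at [261.585, -567.625, 404.761] pointing down, gripper open.
Joint ranges: [-3.1, 3.1], [-0.84, 2.19], [0.05, 2.79], [-1.13, 4.28], [0.06, 2.93], [-2.69, 2.69]. Speed limits (rad/s): [2.22, 2.22, 2.79, 3.14, 3.14, 3.14].

### API

Orientations are given as [roll, pitch, yaw] about the fixed x, y, z axes, in that order (R = Rz(yaw) Ry(pitch) Rx(roll)).
In Python, from cell import monitor, cams, job, env gives the robot as it stands. The module is installed in compiled form; this text tells all that it offers.
- The arm moves only by the tool apply_moves, never from a script. Its argument "series" is a list of rows, each a list of 3 entries, a list of its own where there are three numbers: the closure, from -1 (fully open) to 1 (shut), so that 0 is half open, then the shift along the tool's x, y, z in cm, then the turn about the tool's x in rad. A call has 1 to 20 rows; each row is the pose to reach, as a shift and turn from the pose commanded when the call began, along the tool's axes at that moment; what a row does not reach only later rows make up. A row lasts 1/8 s, in which the tool goes at most 62.5 mm and 10.7 degrees, less where a joint would pass 70% of its speed; a pose out of reach is approached as far as the arm can. A call with a gripper value outside its range is refused whole. The fingers move at their own pace and stop on an object; the grip force is fixed at half the most. Time passes only in rows, so rows that repeat a pose let the fingers close. It gives the time, the measured TCP pose, the force and the opening at its end, in the units of the state.
- monitor.state(): the state, without advancing time (a new reading comes with each control period).
- cams.read_camera(name): name is "side" or "top" or "wrist"; returns a dict with "image" (480x640x3 uint8, red, green, blue), "fx", "fy", "cx", "cy" (pixels), "k1" (the pictures are not rectified: a ray, as slopes to the right and down, at radius r is drawn at 1 + k1 r^2 times it, then the intrinsics apply), "position" and "orientation" of the camera in the world. Camera axes: x right, y down, z forward; pixel columns grow to the right and rows downward; lengths in mm; the calibration is good to about 2 mm. A picture is of the moment at which its call begins. There is no depth.
- job.job_done(): hands the job in, once; it reports no verdict.
The state is a dict: "t": time; "joints": joint angles; "qvel": joint speeds; "tau": joint torques, N m; "eef_pos": TCP position; "tcp_rot": TCP orientation; "ft_force": force on the tool from outside, world axes, zero at the start; "moment": the same for the moment, N m; "opening": opening from 0.0 (shut) to 1.0 (fully open).
Only numpy, scipy, OpenCV 4.12 (cv2) and the standard library are available. Lean on these libraries where they do the work, as an engineer would, in place of code of your own. Each camera call takes 0.05 s, during which the arm holds its last target. There are 200 camera calls.

## Working session

There is one attempt and no reset: what is moved stays moved. The work goes in short steps, Python scripts to look and compute and a tool call to move; the robot and the scene stay as the last step left them, time stands still between calls to the robot, and variables do not carry over. Pictures are saved under pics/ and viewed, about 8 in all and at most 12, crops included, and the job is handed in when it is done.

Besides the shell and the picture viewer there is one more tool, called after "Emit:" as name([rows], argument=value, ...), one row to a line, values as JSON. apply_moves: Moves the arm, as the interface text tells. Its arguments: {"type":"object","properties":{"series":{"type":"array"}},"required":["series"]}

```bash
mkdir -p pics; cat > h.py <<'E'
import numpy as np, cv2
from cell import monitor, cams, job, env
from scipy.spatial.transform import Rotation as Ro
def snap(n,f):
    c=cams.read_camera(n); cv2.imwrite(f'pics/{f}.png',c['image'][:,:,::-1])
    m={k:v for k,v in c.items() if k!='image'}; np.save(f'pics/{f}.npy',m,allow_pickle=True); return c
def meta(f): return np.load(f'pics/{f}.npy',allow_pickle=True).item()
def rot(m):
    o=np.array(m['orientation'],float)
    return o if o.shape==(3,3) else Ro.from_euler('xyz',o).as_matrix()
def ray(m,u,v):
    K=np.array([[m['fx'],0,m['cx']],[0,m['fy'],m['cy']],[0,0,1.]])
    p=cv2.undistortPoints(np.array([[[u,v]]],float),K,np.array([m['k1'],0,0,0,0.]))[0,0] if False else None
    d=np.array([(u-m['cx'])/m['fx'],(v-m['cy'])/m['fy']]); s=d.copy()
    for _ in range(20): s=d/(1+m['k1']*(s@s))
    w=rot(m)@np.array([s[0],s[1],1]); return np.array(m['position'],float),w/np.linalg.norm(w)
def atz(m,u,v,z):
    p,w=ray(m,u,v); return p+w*(z-p[2])/w[2]
def tri(obs):
    A=np.zeros((3,3));b=np.zeros(3)
    for m,u,v in obs:
        p,w=ray(m,u,v);P=np.eye(3)-np.outer(w,w);A+=P;b+=P@p
    x=np.linalg.solve(A,b); return x,[np.linalg.norm(np.cross(x-ray(*o)[0],ray(*o)[1])) for o in obs]
def proj(m,X):
    c=rot(m).T@(np.array(X)-np.array(m['position']));s=c[:2]/c[2];s=s*(1+m['k1']*(s@s))
    return s[0]*m['fx']+m['cx'],s[1]*m['fy']+m['cy']
E
sed -i '/if False else None/d;/K=np.array/d' h.py
python3 - <<'E'
from h import *
print(monitor.state())
for n in ['top','side','wrist']:
    c=snap(n,n+'0'); print(n,meta(n+'0'))
a=[cv2.imread(f'pics/{n}0.png') for n in('top','side')]
E
```

```text
{'t': 0.0, 'joints': array([-1.24458851e+00,  4.91571482e-01,  1.55945497e+00, -5.04938350e-07,
        1.09169717e+00, -1.05608647e-01]), 'qvel': array([-0.000143  ,  0.00118686, -0.00200622,  0.00082591, -0.00074822,
       -0.00189698]), 'tau': array([-1.27357169e-03, -6.12645435e+01, -2.58183968e+01,  6.92370976e-02,
        4.81628941e-02, -7.15169790e-05]), 'eef_pos': array([ 261.58113945, -567.59164878,  404.1523203 ]), 'tcp_rot': array([-1.67600901,  1.56966536,  1.89740035]), 'ft_force': array([-0.17736513, -0.2849889 , -0.18962738]), 'moment': array([ 0.00406681, -0.02015817,  0.0242351 ]), 'opening': 1.0009942935428875}
top {'fx': 468.5783046384633, 'fy': 468.5783046384633, 'cx': 308.06143888959684, 'cy': 238.7349291719322, 'k1': -0.04575137118366679, 'position': array([ 296.11126931,   17.45987544, 1321.52958019]), 'orientation': array([-2.93462617e+00,  4.06645879e-04, -1.53059370e+00])}
side {'fx': 563.5847948628287, 'fy': 563.5847948628287, 'cx': 320.6741522220078, 'cy': 236.2651878670609, 'k1': -0.025215031115221647, 'position': array([172.08947252, 797.25856111, 883.61598244]), 'orientation': array([-2.32961993e+00, -1.36368191e-03, -2.69344180e+00])}
wrist {'fx': 363.0079921820057, 'fy': 363.0079921820057, 'cx': 320.16256193346703, 'cy': 233.41853721576848, 'k1': -0.0649002442979953, 'position': array([ 335.56734363, -533.33119069,  383.54944441]), 'orientation': array([ 2.85081934e+00,  7.27823887e-04, -1.13897337e+00])}
```

View pics/top0.png

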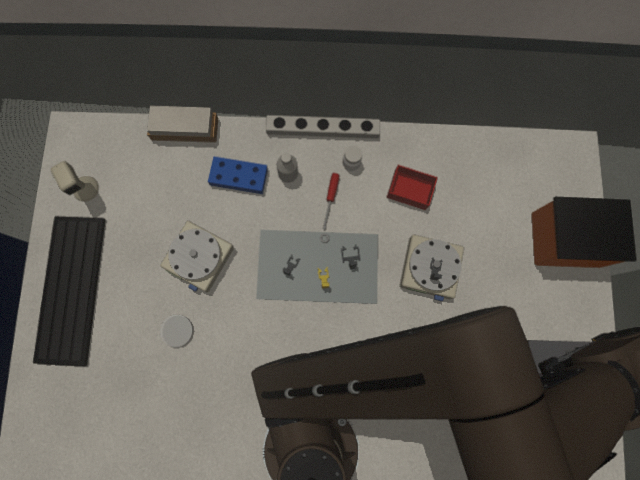

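View pics/side0.png

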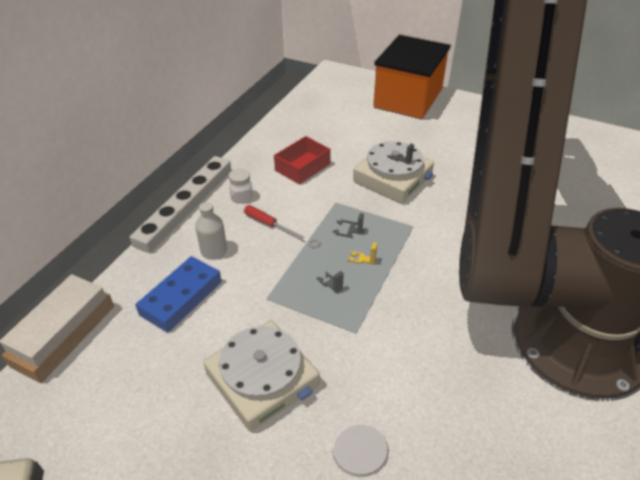

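Top view: the dark candidates are a clip at (291,266), which looks the smaller, and one at (350,257), which looks the larger. There is a yellow look-alike at (325,278) and a fitted clip on the right mixer at (436,267). The left mixer at (193,254) has no tab, so it is the open one. In the side view these are at (333,281), (352,226), (365,257) and (408,153), with the open spindle at (260,356). Next is one close crop.

```bash
python3 - <<'E'
from h import *
t=cv2.imread('pics/top0.png');s=cv2.imread('pics/side0.png')
def crop(i,x,y,w,h,k=8): return cv2.resize(i[y:y+h,x:x+w],(w*k,h*k),interpolation=cv2.INTER_CUBIC)
a=np.vstack([np.hstack([crop(t,275,237,100,37),]),np.hstack([crop(s,310,205,60,90,4).copy(),crop(t,160,215,80,80,4)[:, :],crop(s,225,325,60,60,4)[:320]])]) if False else None
C=np.zeros((600,800,3),np.uint8)
C[:296]=crop(t,275,240,100,37)
C[300:600,:320]=crop(s,310,258,64,60,5)[:300]
C[300:600,330:560]=crop(s,325,205,46,60,5)
C[300:600,570:]=crop(s,237,325,46,60,5)
cv2.imwrite('pics/crop1.png',C)
mt,ms=meta('top0'),meta('side0')
for n,a,b in [('head',(194,253),(260,355)),('smalltab',(291,264),(338,279)),('large tab',(350,257),(361,224))]:
    print(n,tri([(mt,*a),(ms,*b)]))
E
```

```text
head (array([507.01754921, 336.73943347,  71.44803771]), [np.float64(0.6637448044203382), np.float64(0.6637448044203864)])
smalltab (array([487.80337074,  72.33370565,  14.96473277]), [np.float64(7.899336027473891), np.float64(7.8993360274737725)])
large tab (array([509.14336394, -92.74992839,  27.0562104 ]), [np.float64(11.095660632246844), np.float64(11.095660632246751)])
```

View pics/crop1.png

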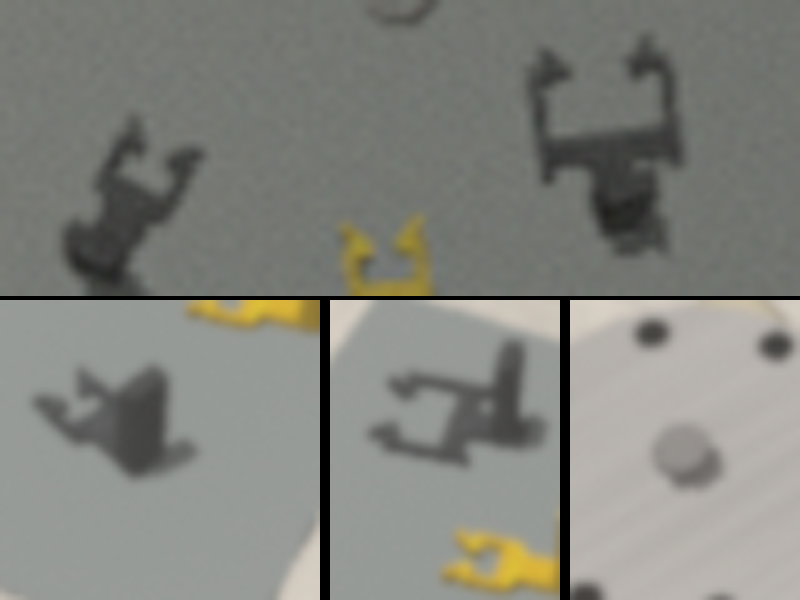

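The close crop confirms the choice. The clip at top (291,266) has the narrow eye, and the one at (350,257) is much wider with a tab just as big. The small clip's mouth tips are at about (291.6,255) and (300.4,259.1). Now I'll work out the first move, to look at it with the wrist camera.

```bash
python3 - <<'E'
from h import *
mt=meta('top0');w=meta('wrist0')
a,b=atz(mt,291.6,255,7),atz(mt,300.4,259.1,7);c=(a+b)/2;d=a-b
n=np.array([d[1],-d[0]]);n/=np.linalg.norm(n);n*=np.sign(n[0])
o=c[:2]-17*n
print('tips',a,b,'width',np.linalg.norm(d),'dir',n,np.degrees(np.arctan2(n[1],n[0])),'eye',o,'tab',o-38*n)
s=monitor.state();R=Ro.from_euler('xyz',s['tcp_rot']).as_matrix();print(R.round(3))
print('cam in tool',(R.T@(w['position']-s['eef_pos'])).round(2),(R.T@rot(w)).round(3))
f=rot(w)[:,2]; tgt=np.array([*(o-19*n),20])
# cam height 280
camp=tgt-f*(260/-f[2]); tcp=camp-(w['position']-s['eef_pos']); print('tcp',tcp,'shift cm tool',(R.T@(tcp-s['eef_pos'])/10).round(2))
E
```

```text
tips [522.73958477  74.00040346   7.        ] [511.94063763  48.45948039   7.        ] width 27.73005608572504 dir [ 0.92105559 -0.38943113] -22.91910742880405 eye [501.68216623  67.85027117] tab [466.68205395  82.6486542 ]
[[-0.     0.419 -0.908]
 [ 0.001 -0.908 -0.419]
 [-1.    -0.001 -0.   ]]
cam in tool [ 20.75  -0.16 -81.53] [[-0.    -0.287  0.958]
 [ 1.    -0.     0.   ]
 [-0.     0.958  0.287]]
tcp [480.95450099  73.35959142 300.74658174] shift cm tool [ 10.4  -49.02 -46.75]
```

Emit:
apply_moves([
  [-1,[0,-49,-46.8],-0.73],
  [-1,[0,-49,-46.8],-0.73],
  [-1,[0,-49,-46.8],-0.73],
  [-1,[0,-49,-46.8],-0.73],
  [-1,[0,-49,-46.8],-0.73],
  [-1,[0,-49,-46.8],-0.73],
  [-1,[0,-49,-46.8],-0.73],
  [-1,[0,-49,-46.8],-0.73],
  [-1,[0,-49,-46.8],-0.73],
  [-1,[0,-49,-46.8],-0.73],
  [-1,[0,-49,-46.8],-0.73],
  [-1,[0,-49,-46.8],-0.73],
  [-1,[0,-49,-46.8],-0.73],
  [-0.2,[4,-49,-46.8],-0.73],
  [-0.2,[8,-49,-46.8],-0.73],
  [-0.2,[10.4,-49,-46.8],-0.73],
  [-0.2,[10.4,-49,-46.8],-0.73],
  [-0.2,[10.4,-49,-46.8],-0.73],
])

```text
t: 2.4
eef_pos: [481.8, 72.5, 301.6]
tcp_rot: [1.888, 1.57, -0.093]
ft_force: [-0.2, 0.9, 0.3]
opening: 0.608
```

```bash
python3 - <<'E'
from h import *
c=snap('wrist','w1'); s=monitor.state(); print(s['t'],s['eef_pos'],s['tcp_rot'],s['joints'],s['opening'])
i=cv2.imread('pics/w1.png'); m=meta('w1')
u,v=map(int,proj(m,[482,76,20])); print(u,v)
x0,y0=max(0,min(440,u-100)),max(0,min(330,v-75)); print(x0,y0)
cv2.imwrite('pics/w1c.png',cv2.resize(i[y0:y0+150,x0:x0+200],(800,600),interpolation=cv2.INTER_CUBIC))
E
```

```text
2.45 [481.74596183  72.68687356 301.83433736] [ 1.92985984  1.56909145 -0.05082167] [ 1.40923309e-02  4.44030739e-01  2.00137049e+00 -1.72802419e-04
  6.94490147e-01  4.24110196e-01] 0.6046692160457182
317 233
217 158
```

View pics/w1c.png

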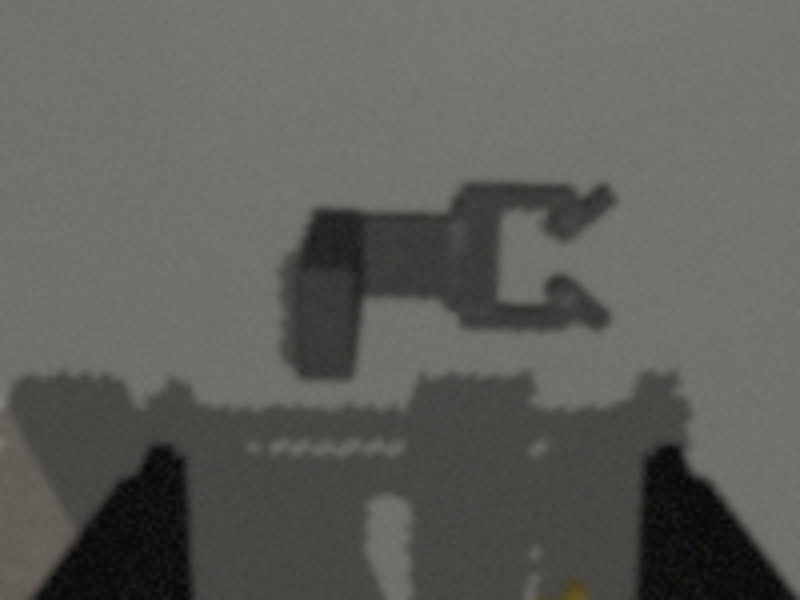

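The wrist crop shows the small clip lying nearly along image x. Crop pixels are: mouth tips at (615,197) and (607,322), tab top face (300–358, 268–378) centred at (328,323). The narrow throat confirms it is the small clip.

```bash
python3 - <<'E'
from h import *
m=meta('w1');mt=meta('top0')
P=lambda u,v,z:atz(m,u/4+217-.4,v/4+158-.4,z)
a,b=P(613,195,5),P(606,322,5); print('tips',a,b,np.linalg.norm(a-b))
u,l=P(450,213,5),P(450,298,5)
e1,e2=P(462,184,5),P(462,328,5);print('platew',np.linalg.norm(e1-e2),(e1+e2)/2)
c=(e1+e2)/2; f=(a+b)/2; d=f-c;print('axis via mid',np.degrees(np.arctan2(d[1],d[0])),'len',np.linalg.norm(d))
t=a-b;print('axis via tips',np.degrees(np.arctan2(-t[0],t[1])))
q=P(328,323,50);print('tabtop',q); 
d2=f-q;print('tab->tips',np.degrees(np.arctan2(d2[1],d2[0])),np.linalg.norm(d2[:2]),'exp 55')
cs=[P(*p,50) for p in [(300,378),(353,378),(360,270),(305,268)]]
for i in range(4): k=cs[(i+1)%4]-cs[i];print(np.linalg.norm(k).round(1),np.degrees(np.arctan2(k[1],k[0])).round(1))
print('tri',tri([(m,328/4+216.6,323/4+157.6),(mt,287,271)]))
ms=meta('side0');print('side proj of tabtop',proj(ms,q),'top',proj(mt,q))
s=monitor.state();R=Ro.from_euler('xyz',s['tcp_rot']).as_matrix();print(R.round(3),'tool y ang',np.degrees(np.arctan2(R[1,1],R[0,1])))
print('shift to tab',R.T@(q-s['eef_pos']))
E
```

```text
tips [525.97335314  76.09419242   5.        ] [515.29536397  52.53783713   5.        ] 25.863513430342795
platew 29.262593370420564 [494.18112995  76.31567246   5.        ]
axis via mid -24.399894021055545 len 29.04763481292682
axis via tips -24.384571564228143
tabtop [472.58259103  86.29104624  50.        ]
tab->tips -24.57556306862778 52.83819045007011 exp 55
8.9 -23.5
18.9 62.3
9.1 154.3
19.3 -117.3
tri (array([471.32529888,  83.49079983,  40.92661434]), [np.float64(0.569321226038649), np.float64(0.569321226038593)])
side proj of tabtop (np.float64(338.63071353437783), np.float64(273.30205041484504)) top (np.float64(285.6983426641392), np.float64(270.18556524269957))
[[ 0.002  0.917 -0.399]
 [-0.    -0.399 -0.917]
 [-1.     0.002 -0.001]] tool y ang -23.484718377713058
shift to tab [251.81719093 -14.22760644  -8.67478641]
```

Emit:
apply_moves([
  [-0.2,[1,-1.4,-0.9],0.015],
  [-0.2,[3,-1.4,-0.9],0.015],
  [-0.2,[4.5,-1.4,-0.9],0.015],
  [-0.2,[4.5,-1.4,-0.9],0.015],
  [-0.2,[4.5,-1.4,-0.9],0.015],
])

```text
t: 3.08
eef_pos: [472.5, 87.0, 256.7]
tcp_rot: [1.972, 1.569, -0.023]
ft_force: [0.1, 0.3, 0.7]
opening: 0.603
```

```bash
python3 - <<'E'
from h import *
c=snap('wrist','w2'); s=monitor.state(); print(s['t'],s['eef_pos'],s['ft_force'],s['opening'])
i=cv2.imread('pics/w2.png'); m=meta('w2')
u,v=map(int,proj(m,[480,82,30])); 
x0,y0=max(0,min(440,u-100)),max(0,min(330,v-75)); print(x0,y0)
cv2.imwrite('pics/w2c.png',cv2.resize(i[y0:y0+150,x0:x0+200],(800,600),interpolation=cv2.INTER_CUBIC))
E
```

```text
3.125 [472.50113501  87.00594676 256.69027009] [-0.35859819 -0.46823481 -1.17424821] 0.5990567565021003
233 192
```

View pics/w2c.png

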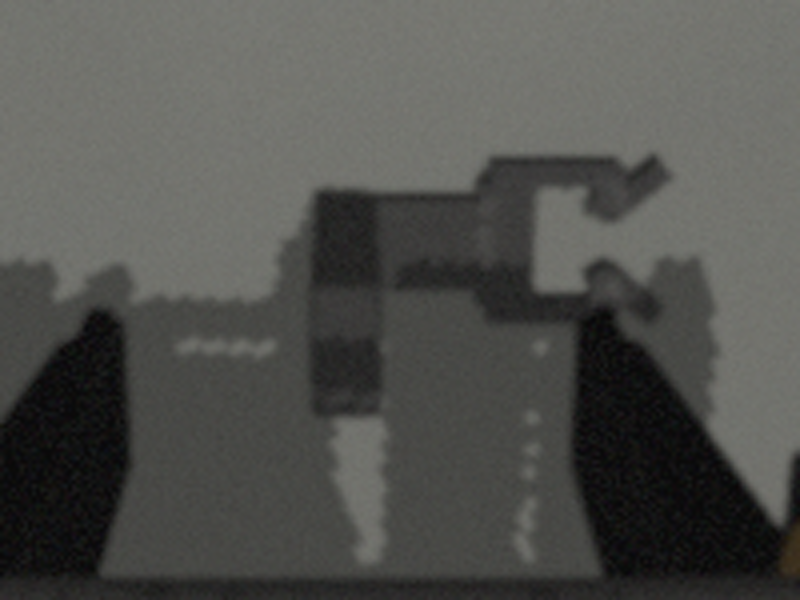

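The second wrist crop shows the tab top face at (312–380, 288–412), centred at (346,350) between the fingers. The mouth tips are at (668,175) and (655,305).

```bash
python3 - <<'E'
from h import *
m=meta('w1');n=meta('w2')
T,r=tri([(m,328/4+216.6,323/4+157.6),(n,346/4+232.6,350/4+191.6)]);print('tabtop tri',T,r)
q=atz(n,346/4+232.6,350/4+191.6,50);print('z50',q)
a,b=[atz(n,u/4+232.6,v/4+191.6,5) for u,v in((668,172),(657,308))];f=(a+b)/2
print(f,np.linalg.norm(a-b),np.linalg.norm((f-q)[:2]),np.degrees(np.arctan2(*(f-q)[1::-1])))
print('tips tri',[tri([(m,p[0]/4+216.6,p[1]/4+157.6),(n,s[0]/4+232.6,s[1]/4+191.6)])[0] for p,s in (((613,195),(668,172)),((606,322),(657,308)))])
s=monitor.state();R=Ro.from_euler('xyz',s['tcp_rot']).as_matrix()
print('shift',R.T@(q-s['eef_pos']), 'y ang',np.degrees(np.arctan2(R[1,1],R[0,1])))
E
```

```text
tabtop tri [472.13324504  85.91348397  48.58809973] [np.float64(0.18950664750556395), np.float64(0.1895066475054223)]
z50 [472.19999279  86.46897045  50.        ]
[520.9426807   64.52678962   5.        ] 24.3924612622898 53.453801776393455 -24.2355369549608
tips tri [array([525.76378523,  77.21793404,   9.41450781]), array([515.65695965,  50.71352785,  -0.6760959 ])]
shift [206.68951695  -0.36383241   0.7469866 ] y ang -24.29741147232976
```

Emit:
apply_moves([
  [-0.2,[2,0,0.05],0],
  [-0.2,[4,0,0.05],0],
  [-0.2,[5,0,0.05],0],
  [-0.2,[5,0,0.05],0],
  [0.2,[5,0,0.05],0],
  [0.5,[5,0,0.05],0],
  [0.7,[5,0,0.05],0],
  [1,[5,0,0.05],0],
  [1,[5,0,0.05],0],
  [1,[5,0,0.05],0],
  [1,[5,0,0.05],0],
  [1,[5,0,0.05],0],
])

```text
t: 4.62
eef_pos: [472.1, 86.6, 205.7]
tcp_rot: [1.242, 1.571, -0.752]
ft_force: [-0.9, -0.6, 1.9]
opening: 0.104
```

Opening of 9.9 mm matches the 10 mm tab, and the tab top measured 49–50 mm. Now lift, then carry to a standoff beside the spindle.

Emit:
apply_moves([
  [1,[-2,0,0],0],
  [1,[-5,0,0],0],
  [1,[-9,0,0],0],
  [1,[-12,0,0],0],
  [1,[-12,-2,-3],0],
  [1,[-12,-5,-8],0],
  [1,[-12,-8,-13],0],
  [1,[-12,-11,-18],0],
  [1,[-12,-13.5,-22],0],
  [1,[-12,-14.9,-24.2],0],
  [1,[-12,-14.9,-24.2],0],
  [1,[-12,-14.9,-24.2],0],
  [1,[-12,-14.9,-24.2],0],
])

```text
t: 6.25
eef_pos: [436.1, 367.6, 325.7]
tcp_rot: [-0.02, 1.57, -2.016]
ft_force: [0.3, 0.1, -0.1]
opening: 0.107
```

```bash
python3 - <<'E'
from h import *
c=snap('wrist','w3'); s=monitor.state(); print(s['t'],s['eef_pos'],s['ft_force'],s['opening'],s['joints'])
i=cv2.imread('pics/w3.png'); m=meta('w3')
x0,y0=250,150
print(proj(m,[507,337,83]))
cv2.imwrite('pics/w3c.png',cv2.resize(i[y0:y0+195,x0:x0+260],(800,600),interpolation=cv2.INTER_CUBIC))
E
```

```text
6.3 [436.15913576 367.65341619 325.77143702] [-0.52396079  0.35396446 -0.58036141] 0.10636896198705827 [ 5.84618644e-01  5.06727104e-01  1.77985152e+00 -2.20700331e-04
  8.55143232e-01  1.00992642e+00]
(np.float64(437.88893343698754), np.float64(253.33585807820762))
```

View pics/w3c.png

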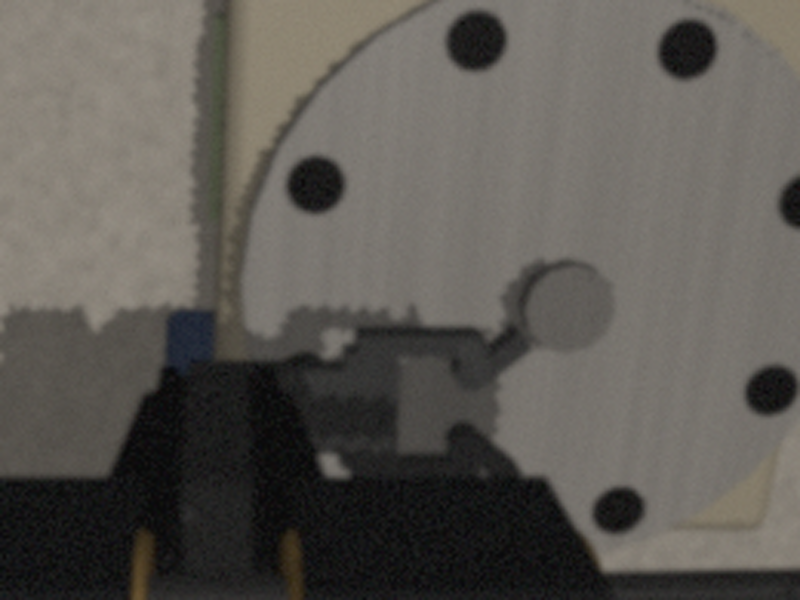

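The head top is centred at crop (569,306), about 88 px wide. The held clip's mouth tips are near (527,337) and (520,472). The clip is level in the grip.

```bash
python3 - <<'E'
from h import *
n=meta('w3');mt,ms=meta('top0'),meta('side0');k=800/260
U=lambda u,v:(u/k+249.7,v/k+149.7)
h=atz(n,*U(569,306),83);print('head z83',h)
l,r=atz(n,*U(525,306),83),atz(n,*U(613,306),83);print('dia',np.linalg.norm(l-r))
# side crop: head center (684,452): -> 237+114/5.., 325+152/5
print('side+wrist',tri([(n,*U(569,306)),(ms,237+114/5-.4,325+152/5-.4)]),'top+wrist',tri([(n,*U(569,306)),(mt,194,253)]))
s=monitor.state();R=Ro.from_euler('xyz',s['tcp_rot']).as_matrix();print(s['eef_pos'],'yang',np.degrees(np.arctan2(R[1,1],R[0,1])),R[:,0])
a,b=[atz(n,*U(*p),125) for p in((527,336),(521,474))]
print('tips',np.linalg.norm(a-b),'mid in tool',R.T@((a+b)/2-s['eef_pos']))
print('head in tool',R.T@(h-s['eef_pos']))
E
```

```text
head z83 [505.98026519 340.64361142  83.        ]
dia 18.870905972145067
side+wrist (array([508.02315013, 336.77224675,  72.33450997]), [np.float64(0.9671796398762327), np.float64(0.9671796398762689)]) top+wrist (array([506.85823999, 336.1483131 ,  72.98430215]), [np.float64(0.7336104632325077), np.float64(0.7336104632325183)])
[436.15913576 367.65341619 325.77143702] yang -24.36004290123743 [-1.58134252e-05 -2.10189681e-04 -9.99999978e-01]
tips 26.54089781766542 mid in tool [ 2.00775353e+02  5.44010413e+01 -1.05332655e-01]
head in tool [242.77600469  74.72822425  -4.24197415]
```

Triangulated head height (72–73) disagrees with the expected 83, so I'll take a second wrist view with a wide baseline before lowering.

Emit:
apply_moves([
  [1,[0,0,-3],0],
  [1,[0,0,-7],0],
  [1,[0,0,-9],0],
  [1,[0,0,-9],0],
  [1,[0,0,-9],0],
  [1,[0,0,-9],0],
])

```text
t: 7.05
eef_pos: [472.8, 449.7, 325.9]
tcp_rot: [-0.069, 1.571, -2.065]
ft_force: [0.9, -0.6, -0.3]
opening: 0.104
```

```bash
python3 - <<'E'
from h import *
c=snap('wrist','w4'); s=monitor.state(); print(s['t'],s['eef_pos'])
i=cv2.imread('pics/w4.png'); m=meta('w4')
u,v=proj(m,[506,340.6,83]);print(u,v,'if z72.5:',proj(m,[507.4,336.5,72.5]))
x0,y0=int(u)-80,min(360,int(v)-60);print(x0,y0)
j=meta('side0');S=cv2.imread('pics/side0.png')
print('side proj 83',proj(j,[506,340.6,83]),'72.5',proj(j,[507.4,336.5,72.5]))
C=np.zeros((600,800,3),np.uint8)
a=cv2.resize(i[y0:y0+120,x0:x0+80],(400,600),interpolation=cv2.INTER_CUBIC)
a=cv2.resize(i[y0:y0+120,x0+40:x0+120],(400,600),interpolation=cv2.INTER_CUBIC)
C[:,:400]=a;C[:,400:]=cv2.resize(S[326:386,240:280],(400,600),interpolation=cv2.INTER_CUBIC)
cv2.imwrite('pics/w4c.png',C)
E
```

```text
7.1 [472.83378347 449.82670313 325.95178692]
423.06294489084223 365.74012579660626 if z72.5: (np.float64(422.89917434913184), np.float64(360.5134191053289))
343 305
side proj 83 (np.float64(259.25386149622767), np.float64(353.0960153595617)) 72.5 (np.float64(260.20561901400725), np.float64(354.5592746651493))
```

View pics/w4c.png

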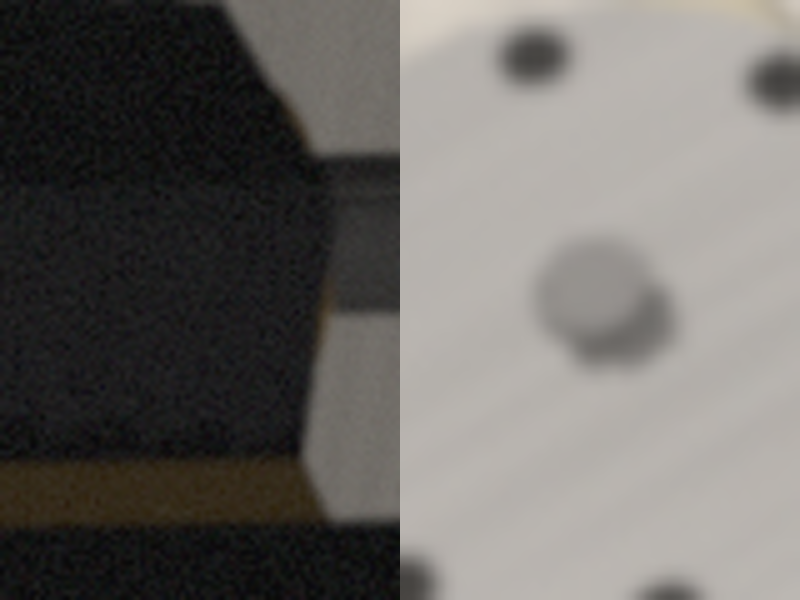

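That view was hidden by the gripper. In the enlarged side crop the head centre is at side pixel (258.8,354.1), which is closer to the prediction for 83 mm. I'll look from the opposite side.

Emit:
apply_moves([
  [1,[0,0,5],0],
  [1,[0,0,10],0],
  [1,[0,0,14],0],
  [1,[0,0,16],0],
  [1,[0,0,16],0],
  [1,[0,0,16],0],
  [1,[0,0,16],0],
])

```text
t: 7.98
eef_pos: [407.3, 305.3, 325.6]
tcp_rot: [2.2, 1.571, 0.206]
ft_force: [-0.4, 0.5, -0.6]
opening: 0.107
```

```bash
python3 - <<'E'
from h import *
c=snap('wrist','w5'); s=monitor.state(); print(s['t'],s['eef_pos'])
i=cv2.imread('pics/w5.png'); m=meta('w5')
u,v=proj(m,[506,340.6,83]);print(u,v,'if z72.5:',proj(m,[507.4,336.5,72.5]))
x0,y0=int(u)-100,max(0,int(v)-75);print(x0,y0)
cv2.imwrite('pics/w5c.png',cv2.resize(i[y0:y0+150,x0:x0+200],(800,600),interpolation=cv2.INTER_CUBIC))
E
```

```text
8.025 [407.21566255 305.23359436 325.53321132]
445.48474292204224 141.32873683463222 if z72.5: (np.float64(444.18270935527335), np.float64(145.7785958017934))
345 66
```

View pics/w5c.png

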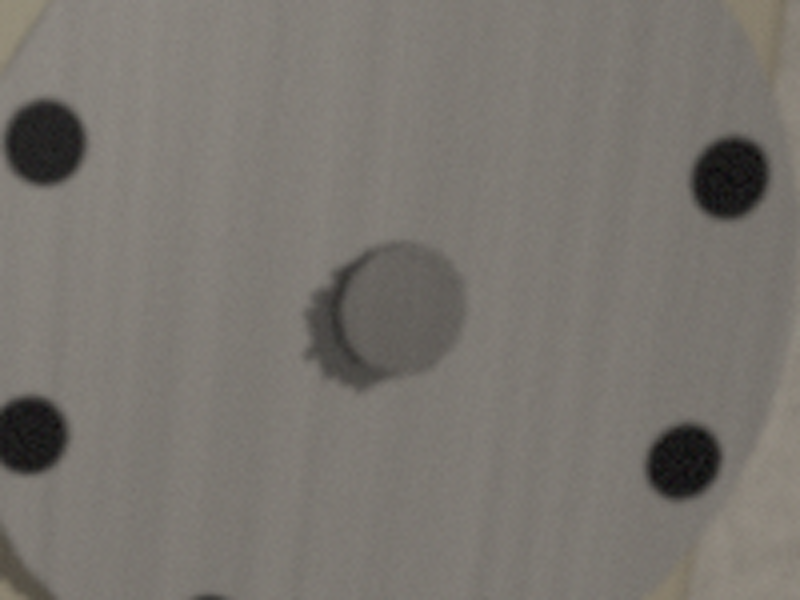

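Head top is centred at crop (404,309), which is image (445.6,142.9). That is near the prediction for about 80 mm.

```bash
python3 - <<'E'
from h import *
n=meta('w3');m=meta('w5');mt,ms=meta('top0'),meta('side0');k=800/260
h3=(569/k+249.7,306/k+149.7);h5=(445.6,142.85)
print(tri([(n,*h3),(m,*h5)]),tri([(n,*h3),(m,*h5),(ms,258.8,354.1)]))
print(atz(n,*h3,83),atz(m,*h5,83))
s=monitor.state();R=Ro.from_euler('xyz',s['tcp_rot']).as_matrix()
h=(atz(n,*h3,83)+atz(m,*h5,83))/2;print(h,'in tool',R.T@(h-s['eef_pos']),R[:,1])
E
```

```text
(array([506.54839789, 339.23527108,  80.01733893]), [np.float64(0.0938733829664934), np.float64(0.09387338296633457)]) (array([507.25980978, 339.02617029,  78.03896757]), [np.float64(0.7739294839146439), np.float64(0.19215552975279315), np.float64(0.948899321242043)])
[505.98026519 340.64361142  83.        ] [505.76880902 339.72521009  83.        ]
[505.87453711 340.18441076  83.        ] in tool [242.53320045  75.57052558 -72.41708386] [ 9.11681437e-01 -4.10897742e-01  5.66001383e-05]
```

Emit:
apply_moves([
  [1,[0,-0.4,-4],0],
  [1,[0,-0.4,-7.2],0],
  [1,[0,-0.4,-7.2],0],
  [1,[1.5,-0.4,-7.2],0],
  [1,[3.5,-0.4,-7.2],0],
  [1,[4.4,-0.4,-7.2],0],
  [1,[4.7,-0.4,-7.2],0],
  [1,[4.7,-0.4,-7.2],0],
  [1,[4.7,-0.4,-7.2],0],
])

```text
t: 9.15
eef_pos: [433.1, 371.9, 279.2]
tcp_rot: [2.479, 1.57, 0.485]
ft_force: [-0.2, -0.2, -0.4]
opening: 0.101
```

Emit:
apply_moves([
  [1,[0.1,0,0],0],
  [1,[0.15,0,0],0],
  [1,[0.2,0,0],0],
  [1,[0.2,0,0],0],
])

```text
t: 9.65
eef_pos: [433.0, 372.0, 276.7]
tcp_rot: [0.58, 1.571, -1.415]
ft_force: [-0.5, 0.1, -0.0]
opening: 0.102
```

```bash
python3 -c "
from h import *
s=monitor.state();print(s['eef_pos'],s['ft_force'],s['moment'])"
```

```text
[433.01777048 371.96152805 276.67153878] [-0.48691458  0.13502824 -0.01838384] [-0.01471746 -0.07248795  0.05695749]
```

Emit:
apply_moves([
  [1,[0.05,0,0],0],
  [1,[0.05,0,0],0],
])

```text
t: 9.9
eef_pos: [433.0, 372.0, 276.1]
tcp_rot: [0.186, 1.571, -1.809]
ft_force: [-0.1, 0.8, -1.2]
opening: 0.102
```

Emit:
apply_moves([
  [1,[0.05,0,0],0],
  [1,[0.05,0,0],0],
])

```text
t: 10.15
eef_pos: [433.0, 372.0, 275.7]
tcp_rot: [0.545, 1.571, -1.45]
ft_force: [0.2, -0.3, -0.2]
opening: 0.104
```

No contact yet at 275.7, so I'll keep feeling downwards.

Emit:
apply_moves([
  [1,[0.05,0,0],0],
  [1,[0.05,0,0],0],
])

```text
t: 10.4
eef_pos: [433.0, 371.9, 275.2]
tcp_rot: [0.046, 1.571, -1.949]
ft_force: [0.1, 1.0, 0.2]
opening: 0.105
```

Emit:
apply_moves([
  [1,[0.05,0,0],0],
  [1,[0.05,0,0],0],
])

```text
t: 10.65
eef_pos: [433.0, 372.0, 274.6]
tcp_rot: [0.42, 1.571, -1.575]
ft_force: [-0.2, 0.0, -0.7]
opening: 0.103
```

Emit:
apply_moves([
  [1,[0.03,0,0],0],
  [1,[0.03,0,0],0],
])

```text
t: 10.9
eef_pos: [433.0, 372.0, 274.4]
tcp_rot: [0.44, 1.571, -1.554]
ft_force: [-0.4, -0.0, -1.1]
opening: 0.106
```

Emit:
apply_moves([
  [1,[0.04,0,0],0],
  [1,[0.04,0,0],0],
])

```text
t: 11.15
eef_pos: [433.0, 371.9, 273.9]
tcp_rot: [0.42, 1.571, -1.575]
ft_force: [0.9, -0.0, -0.9]
opening: 0.102
```

Emit:
apply_moves([
  [1,[0.04,0,0],0],
  [1,[0.04,0,0],0],
])

```text
t: 11.4
eef_pos: [433.1, 372.0, 273.7]
tcp_rot: [2.076, 1.571, 0.082]
ft_force: [0.7, 0.6, 0.7]
opening: 0.103
```

```bash
python3 -c "
from h import *
s=monitor.state();print(s['eef_pos'],s['ft_force'],s['moment'])"
```

```text
[433.05579267 371.98340267 273.66120325] [0.72466372 0.64755964 0.74026962] [-0.08296918 -0.08983444 -0.03883939]
```

Emit:
apply_moves([
  [1,[0.04,0,0],0],
  [1,[0.04,0,0],0],
])

```text
t: 11.65
eef_pos: [433.1, 372.0, 273.4]
tcp_rot: [2.385, 1.57, 0.391]
ft_force: [-0.3, 0.3, 4.0]
opening: 0.107
```

Emit:
apply_moves([
  [1,[0.04,0,0],0],
  [1,[0.04,0,0],0],
])

```text
t: 11.9
eef_pos: [433.2, 372.1, 273.2]
tcp_rot: [2.454, 1.57, 0.459]
ft_force: [-0.3, -0.9, 6.2]
opening: 0.105
```

```bash
python3 - <<'E'
from h import *
s=monitor.state();print(s['eef_pos'],s['ft_force'],s['moment'])
c=snap('wrist','w6');i=cv2.imread('pics/w6.png');x0,y0=300,140
cv2.imwrite('pics/w6c.png',cv2.resize(i[y0:y0+195,x0:x0+260],(800,600),interpolation=cv2.INTER_CUBIC))
cs=snap('side','s6');j=cv2.imread('pics/s6.png')
cv2.imwrite('pics/s6c.png',cv2.resize(j[310:400,210:330],(800,600),interpolation=cv2.INTER_CUBIC))
E
```

```text
[433.16871771 372.06700775 273.24499412] [-0.26444756 -0.88287451  6.24347433] [-0.13519484 -0.28165342 -0.04145864]
```

View pics/w6c.png

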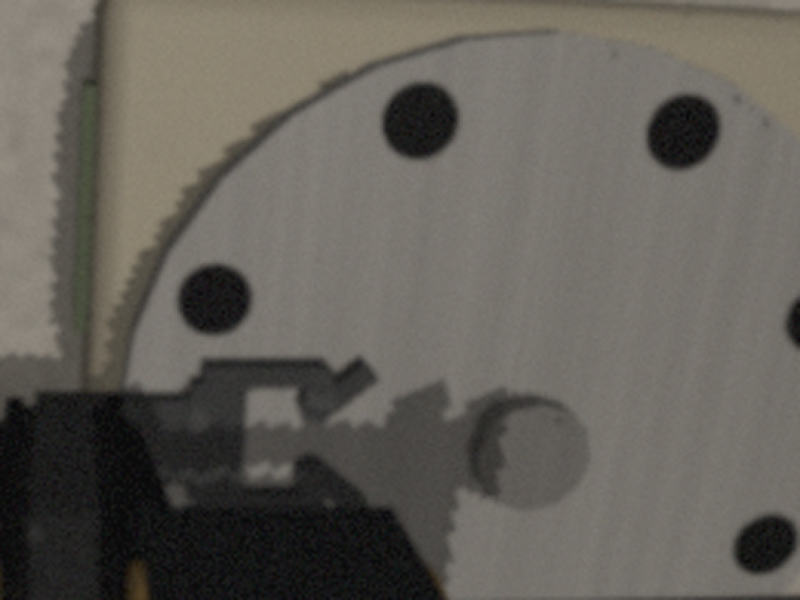

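Contact is felt at TCP z about 273.6 (4–6 N). The picture shows the clip lying on the disc with its upper plate edge at crop row 360, and the head at (543,452). Next I'll check lateral alignment.

```bash
python3 - <<'E'
from h import *
n=meta('w6');k=800/260;U=lambda u,v:(u/k+299.7,v/k+139.7)
s=monitor.state();R=Ro.from_euler('xyz',s['tcp_rot']).as_matrix()
T=lambda u,v,z:(R.T@(atz(n,*U(u,v),z)-s['eef_pos'])).round(1)
print('head',T(543,452,83),'edge(exp z -16)',T(260,360,75),'tip(exp y55,z-12)',T(372,370,75),'lower inner tip',T(310,460,75),'upper inner',T(315,418,75))
print('head dia',T(588,452,83)-T(497,452,83))
E
```

```text
head [190.3  81.   -2. ] edge(exp z -16) [198.3  33.7 -15.7] tip(exp y55,z-12) [198.3  53.  -13.8] lower inner tip [198.3  43.4   3. ] upper inner [198.3  43.8  -5. ]
head dia [ 0.  15.8  0.1]
```

Emit:
apply_moves([
  [1,[-0.07,0,0],0],
  [1,[-0.13,0,-0.1],0],
  [1,[-0.13,0,-0.1],0],
  [1,[-0.13,0.6,-0.1],0],
  [1,[-0.13,1.2,-0.1],0],
  [1,[-0.13,1.8,-0.1],0],
  [1,[-0.13,2.3,-0.1],0],
  [1,[-0.13,2.6,-0.1],0],
  [1,[-0.13,2.6,-0.1],0],
])

```text
t: 13.12
eef_pos: [457.3, 362.1, 274.1]
tcp_rot: [0.662, 1.571, -1.333]
ft_force: [-0.1, 1.3, -0.5]
opening: 0.108
```

Emit:
apply_moves([
  [1,[0,0.2,0],0],
  [1,[0,0.4,0],0],
  [1,[0,0.4,0],0],
])

```text
t: 13.5
eef_pos: [460.8, 360.5, 274.1]
tcp_rot: [0.384, 1.571, -1.61]
ft_force: [0.3, -0.1, -0.4]
opening: 0.103
```

Emit:
apply_moves([
  [1,[0,0.2,0],0],
  [1,[0,0.4,0],0],
  [1,[0,0.4,0],0],
])

```text
t: 13.88
eef_pos: [464.4, 358.8, 274.0]
tcp_rot: [-0.731, 1.57, -2.726]
ft_force: [-1.8, 1.1, -0.3]
opening: 0.102
```

Contact begins at about 2 N after 34 mm of travel, as predicted. I'll keep pressing gently.

Emit:
apply_moves([
  [1,[0,0.15,0],0],
  [1,[0,0.3,0],0],
  [1,[0,0.3,0],0],
])

```text
t: 14.25
eef_pos: [467.1, 357.6, 274.0]
tcp_rot: [-0.701, 1.57, -2.696]
ft_force: [-3.6, 2.1, -0.2]
opening: 0.104
```

Emit:
apply_moves([
  [1,[0,0.15,0],0],
  [1,[0,0.3,0],0],
  [1,[0,0.3,0],0],
])

```text
t: 14.62
eef_pos: [469.8, 356.4, 274.0]
tcp_rot: [-0.785, 1.57, -2.78]
ft_force: [-5.0, 2.5, -0.2]
opening: 0.104
```

Emit:
apply_moves([
  [1,[0,0.15,0],0],
  [1,[0,0.3,0],0],
  [1,[0,0.3,0],0],
])

```text
t: 15.0
eef_pos: [472.4, 355.2, 274.0]
tcp_rot: [-0.86, 1.57, -2.855]
ft_force: [-5.4, 2.1, -0.1]
opening: 0.106
```

Emit:
apply_moves([
  [1,[0,0.1,0],0],
  [1,[0,0.2,0],0],
  [1,[0,0.2,0],0],
])

```text
t: 15.38
eef_pos: [474.8, 354.3, 274.2]
tcp_rot: [2.08, 1.57, 0.085]
ft_force: [-1.7, 0.6, -0.2]
opening: 0.1
```

Emit:
apply_moves([
  [1,[0,0.1,0],0],
  [1,[0,0.2,0],0],
  [1,[0,0.2,0],0],
])

```text
t: 15.75
eef_pos: [476.3, 353.5, 274.1]
tcp_rot: [1.235, 1.571, -0.76]
ft_force: [-2.8, -0.4, -0.3]
opening: 0.105
```

The push dropped from 5.8 N to 1.8 N at 46 mm, which is the snap. It then rose again with the mount's stiffness, so the spindle is against the back of the eye. I'll relax the deflection and look before releasing.

Emit:
apply_moves([
  [1,[0,-0.15,0],0],
  [1,[0,-0.35,0],0],
  [1,[0,-0.35,0],0],
  [1,[0,-0.35,0],0],
])

```text
t: 16.25
eef_pos: [473.1, 355.0, 274.1]
tcp_rot: [1.846, 1.571, -0.149]
ft_force: [-1.1, 0.3, 0.8]
opening: 0.101
```

```bash
python3 - <<'E'
from h import *
s=monitor.state();print(s['eef_pos'],s['ft_force'])
c=snap('wrist','w7');i=cv2.imread('pics/w7.png');x0,y0=260,150
cv2.imwrite('pics/w7c.png',cv2.resize(i[y0:y0+150,x0:x0+200],(800,600),interpolation=cv2.INTER_CUBIC))
E
```

```text
[473.13393955 354.97505607 274.11888223] [-1.12739346  0.3206776   0.79839023]
```

View pics/w7c.png

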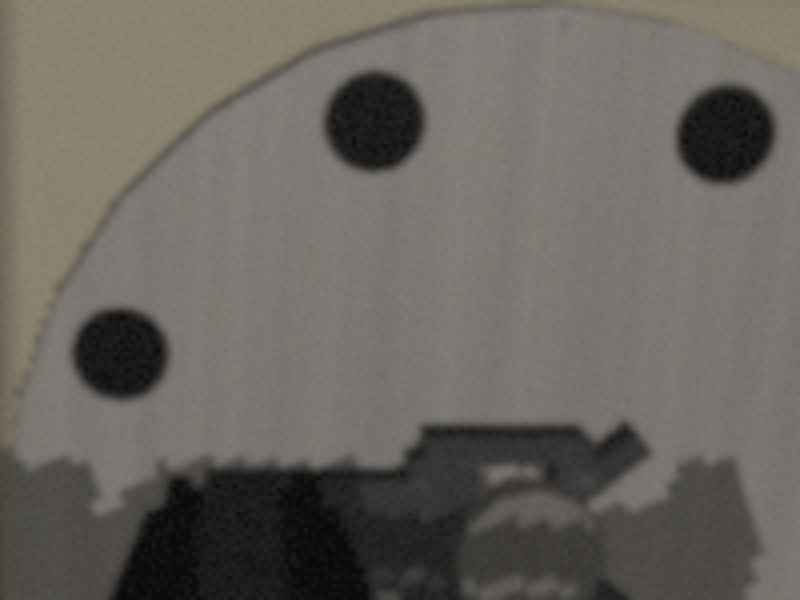

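The head is now inside the eye, behind the jaws at crop (533,560), with the mouth tip well past it at (635,435). Release with a small opening, go up, then check.

Emit:
apply_moves([
  [1,[0,-0.1,0],0],
  [1,[0,-0.1,0],0],
  [0.7,[0,-0.1,0],0],
  [0.5,[0,-0.1,0],0],
  [0.5,[0,-0.1,0],0],
  [0.5,[0,-0.1,0],0],
  [0.5,[0,-0.1,0],0],
  [0.5,[-1,-0.1,0],0],
  [0.5,[-3,-0.1,0],0],
  [0.5,[-6,-0.1,0],0],
  [0.5,[-9,-0.1,0],0],
  [0.5,[-9,-0.1,5],0],
  [0.5,[-9,-0.1,8],0],
  [0.5,[-9,-0.1,8],0],
  [0.5,[-9,-0.1,8],0],
])

```text
t: 18.18
eef_pos: [439.7, 282.9, 364.7]
tcp_rot: [2.426, 1.57, 0.431]
ft_force: [-0.1, -0.3, -1.0]
opening: 0.248
```

```bash
python3 - <<'E'
from h import *
s=monitor.state();print(s['t'],s['eef_pos'],s['ft_force'],s['opening'])
c=snap('wrist','w8');i=cv2.imread('pics/w8.png');m=meta('w8')
u,v=proj(m,[500,343,80]);x0,y0=int(u)-100,max(0,int(v)-75);print(x0,y0)
cv2.imwrite('pics/w8c.png',cv2.resize(i[y0:y0+150,x0:x0+200],(800,600),interpolation=cv2.INTER_CUBIC))
E
```

```text
18.175 [439.65741003 282.86045962 364.68232269] [-0.11560657 -0.30319015 -1.00613358] 0.24814723086827206
262 53
```

View pics/w8c.png

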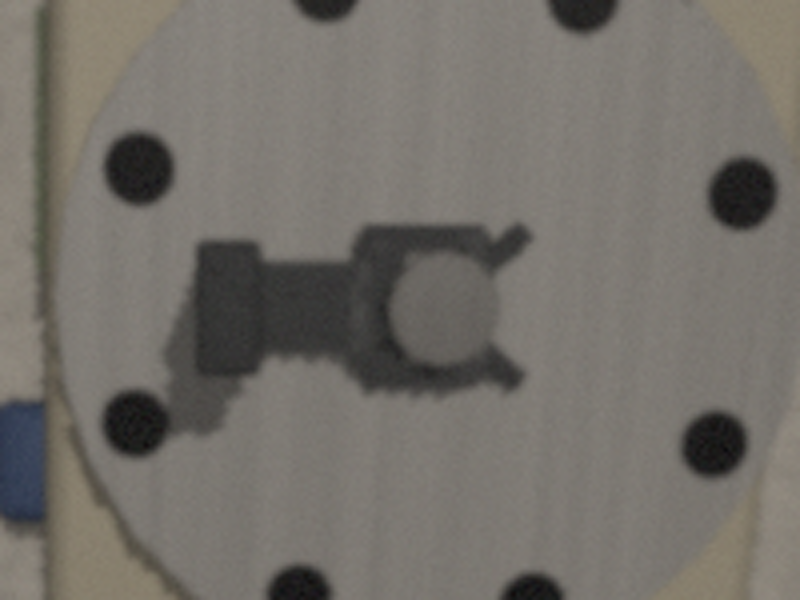

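The clip lies around the spindle: head at (444,309), mouth tips at (530,233) and (522,383), tab top at (228,308). I'll run a numeric check of the eye offset before handing in.

```bash
python3 - <<'E'
from h import *
m=meta('w8');P=lambda u,v,z:atz(m,u/4+261.6,v/4+52.6,z)
h=P(444,309,83);f=(P(532,230,75)+P(524,385,75))/2;t=P(229,308,120)
d=(f-t)[:2];L=np.linalg.norm(d);d/=L;n=np.array([-d[1],d[0]])
print('tips ahead(17)',(f-h)[:2]@d,'tab behind(38)',(h-t)[:2]@d,'L(55)',L,'lateral',(h-t)[:2]@n,'head',h)
# plate's back edge/eye: sizes
print('plate w',np.linalg.norm(P(420,226,75)-P(415,392,75)))
E
```

```text
tips ahead(17) 16.246627640705043 tab behind(38) 37.29302121487373 L(55) 53.53964885557878 lateral -0.21452409767150016 head [505.78230101 339.5481625   83.        ]
plate w 28.934506607963463
```

```bash
python3 -c "
from h import *
print(job.job_done())"
```

```text
the job is handed in; nothing more can be done
None
```

The small spring clip is snapped onto the open mixer's spindle and released. The job was handed in at about 18 s, and it reports no verdict.

**Insertion:** I gripped the clip by its tab (9.9 mm opening) and lowered it until it touched the disc at about 4–6 N. I then raised it slightly and pushed it sideways. The push rose to 5.8 N and dropped to about 1.8 N at the snap. I backed off to relax the mount before letting go.

**Last checks:**
- **Fit:** the wrist picture after release shows the spindle head inside the eye. The mouth tips are 16.2 mm ahead of the axis (17 expected) and the tab 37.3 mm behind (38 expected). The sideways offset is 0.2 mm. The seating error is about 0.5 mm.
- **Robot clear:** the arm is away from everything and the wrist force is back to noise.

**What disagreed or was not checked:**
- **Head height:** the first triangulation gave 72–73 mm against the stated 83 mm. A wider-baseline pair gave 80 mm, and I used 83 mm.
- **Disc contact height:** contact came about 2 mm lower than I expected, probably from the mat's thickness.
- **Clip height:** I did not measure it after release.
- **Other things on the bench:** I took no final picture of them. The arm met no unexpected force near them.

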